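Open the child-proof descaler bottle and hold the cap over it

TASK

Open the descaler bottle that stands fixed in its steel holder, so that a dose can be measured out: push its child-proof cap down against the spring, keep it pressed while you twist it about a quarter turn anticlockwise (seen from above), then lift it straight off. Finish while still holding the cap: keep it gripped, still and upright, a few centimetres clear above the bottle's open mouth. Leave the bento box, rice bowl, measuring cup and chopsticks where they are.

Things in the scene. Friction and masses are not known exactly. Their poses are not given: they have to be found in the camera images.
- cap_center (a point): Centre (half-way up, on the axis) of the round ribbed grey plastic safety cap on the bottle: 50 mm across, 32 mm tall, 30 g, flat top 16 mm above this point, open lower edge 16 mm below it. z points up along the cap's axis; x is aligned with the bottle's x while locked. Being round, it can be gripped at any yaw.
- bottle_mouth (a point): Centre of the top rim of the bottle's neck, 146 mm above the counter; z up, x fixed to the bottle. The neck is 34 mm across (42 mm over its ledges); the shoulder starts 38 mm under this point and is 60 mm across at 46 mm under, 74 mm across at 54 mm under. With the cap on, the cap's centre is 4 mm below this point.
- spring_ring (a joint): Spring ring, 28 mm across, in the bottle's mouth, pressed by the cap's inside: 0 = fully up (cap not pressed, or off; its top is then 8 mm above the rim), grows in m as the cap is pushed down, 0.008 = hard end. Takes about 2 N to start, 6 N at 0.006.
- bowl_rim (a point): Centre of the rim of the white ceramic rice bowl, 114 mm across, 60 mm tall, rim 60 mm above the counter; not to be disturbed.
- cup: Clear plastic measuring cup, 74 mm across at the rim, 80 mm tall, handle reaching 67 mm from the axis towards its +x; origin at the centre of its underside; not to be disturbed.
- bento: Yellow bento box with a side latch, 114 x 184 mm (its x, y), 61 mm tall; origin at the centre of its underside; not to be disturbed.
- chopsticks: Pair of stainless steel chopsticks, 230 mm long along its y, lying on a small ceramic rest, 15 mm tall, moving as one; origin at the middle, on the counter; not to be disturbed.
- cap: The safety cap, origin at the centre of its lower edge. Two inner lugs hook it under ledges on the neck, between teeth and stops. Push it straight down 4 mm or more (6 mm is good, 8 mm is the hard end) to clear the teeth; kept down, it turns anticlockwise from above (clockwise is blocked). From 50 to 130 degrees of turn it is free; 28 mm of lift then clears the neck and ring.
- bottle: The white plastic descaler bottle, fixed to the counter in its steel holder with a 104 mm square foot; it cannot move. Origin at the centre of the foot, on the counter, 146 mm below point bottle_mouth; z up.
Mind the look-alikes: they are no part of the job. What is meant by the cap is not yellow, and is the larger of those in its own colour. Leave any red look-alike of the bottle alone.

How it is judged:
By the outcome, as a careful person would: the job done as asked, in the order asked, and still so for the second after the job is handed in, while the arm keeps its last pose, push and grip.
It also fails if it takes over 35 s, if anything falls off the work surface, if the arm or the gripper's body presses on something with over 40 N, if the wrist force passes 120 N, or if a joint passes its speed limit or range.

ROBOT

A 7-joint arm with a two-finger parallel gripper is mounted at the origin on the work surface. World frame = base frame: x ahead of the robot, y to its left, z up, the work surface at z = 0. Lengths are in m, angles in degrees, forces in N, time in s.
With the tool pointing down it reaches from about 0.35 to 0.775 m from the base axis. Payload 3.1 kg.
Tool frame: the origin (TCP) lies on the centre line of the jaws, within the pads' length; the fingertips stand 17 mm ahead of it and the grasp point (between the pads) lies 2 mm behind it (robot.tip_reach is the distance from the TCP to the fingertips, in m); z points along the fingers, y is the line along which they close (so a half turn about z gives the same grasp; the last joint's range is limited). The gripper opens to 85 mm and grips with 20 to 120 N. Pads are 22 mm wide; open, the fingers measure 114 mm over their backs; the gripper's body (76 mm by 85 mm) begins 54 mm behind the grasp point. The pads swing forward as they close: fully open they stand 13 mm farther back than shut.
Start: joints at [-75.671, 17.813, 0.802, 86.603, -0.252, 75.585, -1.558], TCP at [0.158, 0.527, 0.248] pointing down, gripper open.
Joint ranges: [-154.91, 154.91], [-16.99, 109.72], [-72.82, 74.43], [7.12, 147.25], [-82.49, 262.49], [11.32, 116.49], [-174.64, 174.64]. Speed limits (degrees/s): [159.86, 159.86, 180, 180, 180, 180, 180].

INTERFACE

Orientations are given as [roll, pitch, yaw] about the fixed x, y, z axes, in that order (R = Rz(yaw) Ry(pitch) Rx(roll)).
In Python, from station import robot, fingers, vision, workorder, recognise gives the robot as it stands. Calls block until the motion is done:
- robot.move_to(position, orientation): joint-space move of the TCP to a pose.
- robot.line_to(position, orientation=None, velocity=0.15, f_stop=None): straight line of the TCP; orientation=None keeps the orientation; velocity is the mean speed in m/s. With f_stop (N) it stops when the force on the tool has changed by that much, and returns True; else False.
- robot.move_j(angles): joint-space move.
- fingers.gripper_to(opening, force=None): opening from 0.0 (shut) to 1.0 (fully open); force is the grip in N (None keeps the last); returns when the fingers have stopped.
- robot.pause(seconds).
- robot.inverse_kinematics(position, orientation): joint angles nearest the present ones, or None.
- vision.grab_frame(name): name is "scene" or "top" or "wrist"; returns the picture (384x512x3 uint8, red, green, blue); there is no depth.
- vision.calibration(name): a dict with "mtx" (3x3 intrinsics, pixels), "extrinsics" (4x4, takes a point from world to camera coordinates); the wrist camera has in their place "T_tool_cam" (4x4, takes a point from camera to tool coordinates, whose origin is the TCP and whose axes are the flange's). Camera axes: x right, y up, looking along -z (the intrinsics and any distortion apply to the point x, -y, -z); pixel columns grow to the right and rows downward; lengths in m; the calibration is good to about 2 mm. A picture is of the moment at which its call begins: read the wrist's pose just before it. calibration takes no time and is no camera call.
A pose or a line that the arm cannot do raises robot.PlanningError and nothing moves.
- workorder.close_job(): hands the job in; it is judged then, once.
Trained networks look in the newest picture that a camera, given by its name, has taken for a name from the list of things; names that differ only in an ending like _2 or _b are one class to them, and where a whole thing is asked for, a point or a joint stands for the part that bears it (a point fixed in the world has none). Each returns a list of dicts, best first, with "p" (0 to 1); they miss things now and then, are a little off and sometimes report something else, mostly with a low value. They report only what shows in the picture. A call takes as long as a camera call. They do not tell look-alikes from the thing itself.
- recognise(label, camera): "rect" ([centre column, centre row, width, height] in pixels, round what is visible of it).
Readings, each from a call of its own:
- robot.current_time_s(): time.
- robot.current_joint_positions(): joint angles.
- robot.current_dq(): joint speeds.
- robot.current_joint_torque(): joint torques, N m.
- robot.current_tool_pos(): TCP position.
- robot.current_eef_rot(): TCP orientation.
- robot.current_contact_force(): force on the tool from outside, world axes, zero at the start.
- robot.current_torque(): the same for the moment, N m.
- robot.current_finger_gap(): opening from 0.0 (shut) to 1.0 (fully open).
- robot.current_gripper_force(): force on a finger pad.
Only numpy, scipy, OpenCV 4.12 (cv2) and the standard library are available. Lean on these libraries where they do the work, as an engineer would, in place of code of your own. Each camera call takes 0.05 s, during which the arm holds its last target. There are 200 camera calls.

## Working session

There is one attempt and no reset: what is moved stays moved. The work goes in short steps, each a Python script; the robot and the scene stay as the last script left them, time stands still between calls to the robot, and variables do not carry over. Pictures are saved under pics/ and viewed, at most 10 in all, crops included, and the job is handed in when it is done.

```bash
mkdir -p pics; ls; python3 - <<'E'
from station import robot, fingers, vision, workorder, recognise
import cv2,numpy as np
a=vision.grab_frame("scene");b=vision.grab_frame("top")
cv2.imwrite("pics/a.png",cv2.resize(np.vstack([a,b])[:,:,::-1],None,fx=1,fy=1)[:, :] if 0 else cv2.resize(np.hstack([a,b])[:,:,::-1],(800,300)))
cv2.imwrite("pics/s.png",a[:,:,::-1]);cv2.imwrite("pics/t.png",b[:,:,::-1])
for c in("scene","top"):
  print(vision.calibration(c))
  for n in("cap","bottle"):
    for d in recognise(n,c):print(c,n,np.round(d["rect"],1),round(d["p"],2))
print(robot.current_time_s(),robot.current_eef_rot(),robot.tip_reach)
E
```

```text
pics
{'mtx': array([[366.89695289,   0.        , 251.30379827],
       [  0.        , 366.89695289, 188.76290444],
       [  0.        ,   0.        ,   1.        ]]), 'extrinsics': array([[-0.43745997,  0.89920982, -0.00710419,  0.29455639],
       [-0.63571134, -0.30366272,  0.7096901 ,  0.32783151],
       [ 0.63600303,  0.31497723,  0.70447817, -1.37214431],
       [ 0.        ,  0.        ,  0.        ,  1.        ]])}
scene cap [250.  135.7  17.3  22.5] 0.91
scene cap [325.  214.4  14.2  18.9] 0.68
scene cap [186.4 143.8  15.6  14. ] 0.59
scene bottle [250.2 163.8  38.7  43.7] 0.74
scene bottle [154.4 203.4  44.   63.9] 0.64
scene bottle [118.3 167.2  40.4  57.6] 0.59
scene bottle [248.3 135.6  16.8  18.3] 0.35
{'mtx': array([[409.89729039,   0.        , 250.43168013],
       [  0.        , 409.89729039, 190.01730314],
       [  0.        ,   0.        ,   1.        ]]), 'extrinsics': array([[-0.01766175, -0.99981355, -0.00780516,  0.00564528],
       [ 0.9937859 , -0.01841224,  0.10977512, -0.6274359 ],
       [-0.10989836, -0.00581784,  0.9939258 , -1.05576285],
       [ 0.        ,  0.        ,  0.        ,  1.        ]])}
top cap [288.8 239.2  20.3  21.7] 0.85
top cap [379.4 250.8  22.6  22.3] 0.81
top cap [193.2 217.4  17.3  13.1] 0.62
top bottle [283.9 238.3  50.9  54.1] 0.87
top bottle [399.6 164.9  53.1  48.9] 0.76
top bottle [337.4 146.8  49.   45.6] 0.65
top bottle [289.  241.9  20.7  18.1] 0.3
0.3 [-1.79953322e+02  3.18099666e-03  1.63284859e+02] 0.017
```

View pics/s.png

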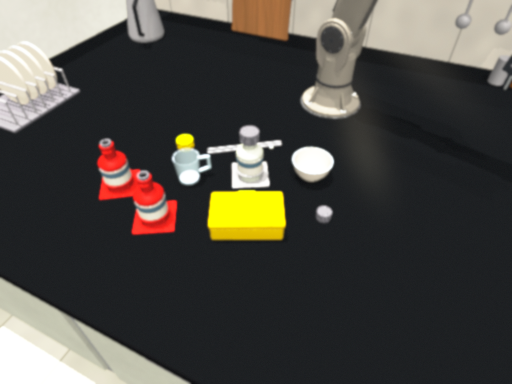

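View pics/t.png

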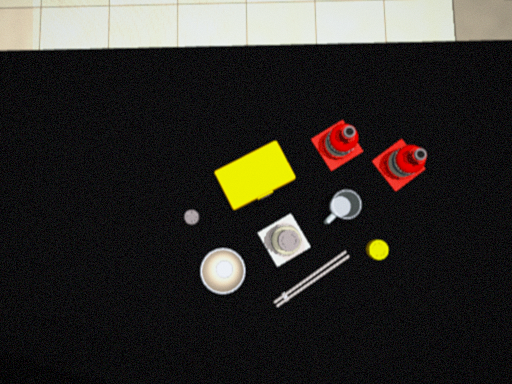

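The scene view shows the white bottle with its grey cap at (250,136), a small loose grey cap at (325,214), a yellow cap at (185,141) and two red bottles. In the top view these are at (289,240), (192,217), (378,250), and (338,145)/(400,163). The cap meant is the one on the white bottle: it is grey, and the larger of the two grey ones. I'll localise it and confirm it in a crop.

```bash
cat > h.py <<'E'
from station import robot, fingers, vision, workorder, recognise
import cv2,numpy as np
def ray(c,uv):
    k=vision.calibration(c);M=k["mtx"]
    if "extrinsics" in k: T=np.linalg.inv(k["extrinsics"])
    else: T=k["_T"]
    d=np.array([(uv[0]-M[0,2])/M[0,0],-(uv[1]-M[1,2])/M[1,1],-1])
    return T[:3,3],T[:3,:3]@d
def atz(c,uv,z):
    o,d=ray(c,uv);return o+d*(z-o[2])/d[2]
E
python3 - <<'E'
from h import *
# triangulate cap
for n,s,t in(("big",(250,135.7),(289,240)),("loose",(324.5,214),(192,217)),("yellow",(185.5,143),(378.5,250))):
    (o1,d1),(o2,d2)=ray("scene",s),ray("top",t)
    A=np.c_[d1,-d2];x=np.linalg.lstsq(A,o2-o1,rcond=None)[0]
    p,q=o1+d1*x[0],o2+d2*x[1];print(n,np.round((p+q)/2,4),"gap",np.linalg.norm(p-q).round(4))
print(atz("scene",(250,135.7),.142),atz("top",(289,240),.146))
T=cv2.imread("pics/t.png");S=cv2.imread("pics/s.png")
cv2.imwrite("pics/c.png",np.hstack([cv2.resize(S[110:200,200:290],(400,400),interpolation=2),cv2.resize(T[195:285,240:330],(400,400),interpolation=2)]))
E
```

```text
big [ 0.494  -0.0929  0.1423] gap 0.0052
loose [0.559  0.1551 0.0123] gap 0.0037
yellow [ 0.4615 -0.341   0.013 ] gap 0.0059
[ 0.49289631 -0.09056074  0.142     ] [ 0.49512418 -0.09501007  0.146     ]
```

View pics/c.png

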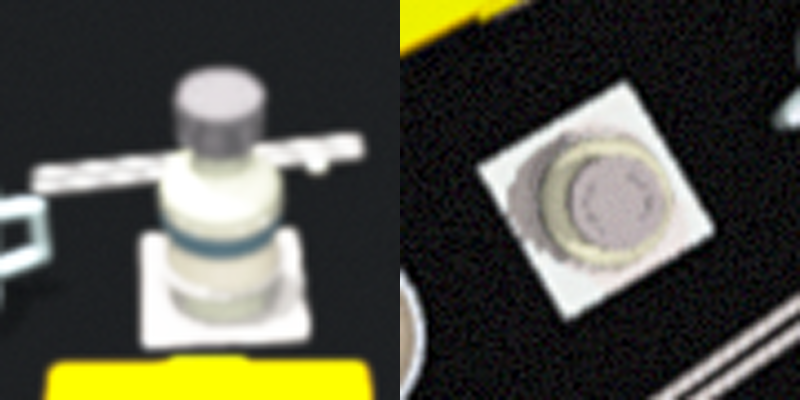

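The crop confirms it: the large grey cap sits on the white bottle, with its top at about (289,240.7) in the top view. It triangulates to z=0.142, as specified. Next I'll plan the yaw and take a wrist look from above.

```bash
python3 - <<'E'
from h import *
p=[.494,-.093,.144]
print(np.round(vision.calibration("wrist")["T_tool_cam"],3).tolist())
for y in range(-180,180,45):
    q=robot.inverse_kinematics(p,[180,0,y]);print(y,None if q is None else np.round(q,0))
y0=None
robot.move_to([.494,-.093,.30],[180,0,135])
print(robot.current_time_s(),np.round(robot.current_joint_positions(),1))
print(robot.current_tool_pos(),robot.current_eef_rot())
a=vision.grab_frame("wrist");cv2.imwrite("pics/w.png",a[:,:,::-1])
print(recognise("cap","wrist"))
print(vision.calibration("wrist"))
E
```

```text
[[0.0, 0.946, 0.324, 0.084], [1.0, 0.0, -0.0, 0.001], [-0.0, 0.324, -0.946, -0.126], [0.0, 0.0, 0.0, 1.0]]
-180 [-32.  24.  53. 104. -21.  63. 119.]
-135 [-28.  22.  47. 104. -18.  62. 161.]
-90 [ -39.   29.   65.  104.  -28.   65. -144.]
-45 [-39.  29.  65. 104. -28.  65. -99.]
0 [-35.  26.  59. 104. -24.  64. -58.]
45 [-35.  26.  58. 104. -24.  64. -13.]
90 [-35.  26.  58. 104. -24.  64.  32.]
135 [-35.  26.  58. 104. -24.  64.  77.]
2.8083 [-39.2  16.7  61.6  89.8 -14.8  82.4  68.5]
[ 0.49437151 -0.09153727  0.29973268] [ 1.79998197e+02 -3.44712837e-02  1.35151729e+02]
[{'rect': [256.7, 182.2, 63.6, 67.3], 'p': 0.75}, {'rect': [115.8, 264.9, 47.5, 44.1], 'p': 0.65}, {'rect': [457.1, 37.6, 43.5, 39.5], 'p': 0.59}]
{'mtx': array([[338.43506276,   0.        , 257.84037711],
       [  0.        , 338.43506276, 195.16521685],
       [  0.        ,   0.        ,   1.        ]]), 'T_tool_cam': array([[ 1.13500676e-04,  9.46037981e-01,  3.24055746e-01,
         8.45190931e-02],
       [ 9.99999990e-01, -8.06476963e-05, -1.14810157e-04,
         7.33388494e-04],
       [-8.24804195e-05,  3.24055756e-01, -9.46037980e-01,
        -1.25937748e-01],
       [ 0.00000000e+00,  0.00000000e+00,  0.00000000e+00,
         1.00000000e+00]])}
```

View pics/w.png

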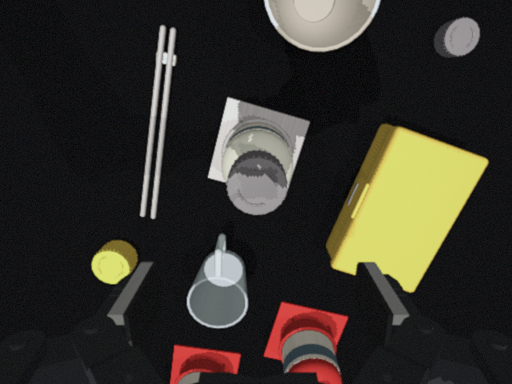

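The wrist view shows the cap top centred near (257,186), the yellow cap at (115,263) and the small grey one at (457,37).

```bash
python3 - <<'E'
from h import *
from scipy.spatial.transform import Rotation as R
k=vision.calibration("wrist");M=k["mtx"]
T=np.eye(4);T[:3,:3]=R.from_euler("xyz",robot.current_eef_rot(),degrees=True).as_matrix();T[:3,3]=robot.current_tool_pos()
T=T@k["T_tool_cam"]
def w(uv,z):
    d=T[:3,:3]@np.array([(uv[0]-M[0,2])/M[0,0],-(uv[1]-M[1,2])/M[1,1],-1]);return T[:3,3]+d*(z-T[2,3])/d[2]
print("top centre",w((256.7,184.5),.158))
for uv in((226.5,184),(287,184),(256.7,214.5)):print(uv,w(uv,.158))
print("rect ctr",w((256.7,182.2),.150))
print("top cam",atz("top",(289,240.5),.157))
a=cv2.imread("pics/w.png")[140:225,215:300]
cv2.imwrite("pics/w2.png",cv2.resize(a,(595,595),interpolation=2))
E
```

```text
top centre [ 0.49253328 -0.09045058  0.158     ]
(226.5, 184) [ 0.47461323 -0.10784136  0.158     ]
(287, 184) [ 0.50989933 -0.07239102  0.158     ]
(256.7, 214.5) [ 0.51147012 -0.10934202  0.158     ]
rect ctr [ 0.49280743 -0.09076125  0.15      ]
top cam [ 0.49411124 -0.09403918  0.157     ]
```

View pics/w2.png

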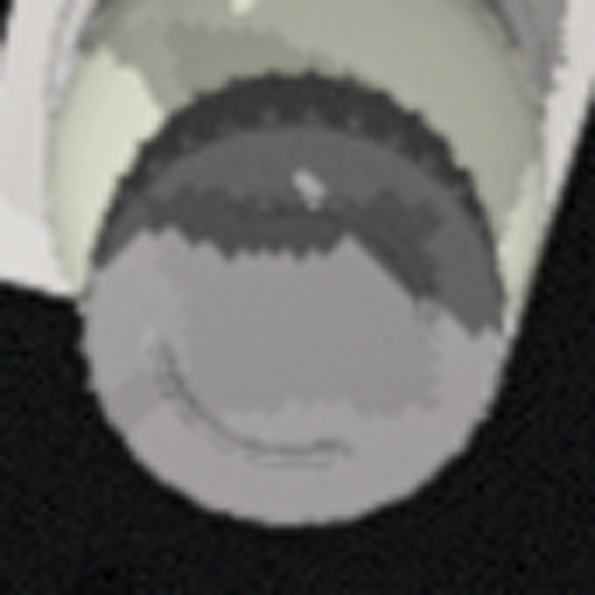

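```bash
python3 - <<'E'
from h import *
x,y=.4936,-.0920
robot.move_to([x,y,.215],[180,0,45])
print(robot.line_to([x,y,.142],[180,0,45],velocity=.08,f_stop=8))
f=lambda s:print(s,round(robot.current_time_s(),2),np.round(robot.current_tool_pos(),4),np.round(robot.current_eef_rot(),1),np.round(robot.current_contact_force(),1),np.round(robot.current_torque(),2),round(robot.current_finger_gap(),3),round(robot.current_gripper_force(),1),np.round(robot.current_joint_positions(),1))
f("down")
fingers.gripper_to(0.0,70);f("grip")
cv2.imwrite("pics/g.png",np.hstack([cv2.resize(vision.grab_frame("scene")[90:210,190:310],(400,400)),cv2.resize(vision.grab_frame("wrist"),(400,300))[0:300].repeat(1,0) if 0 else cv2.resize(vision.grab_frame("wrist"),(400,400))])[:,:,::-1])
E
```

```text
False
down 5.22 [ 0.494  -0.0923  0.1425] [179.9  -0.   45. ] [-0.4 -0.4 -0.5] [-0.04 -0.04 -0.01] 0.999 0.0 [-40.7  30.8  68.4 104.6 -31.3  66.4  -6.8]
grip 5.65 [ 0.4939 -0.092   0.1424] [180.  -0.  45.] [0.1 0.6 1.6] [ 0.02 -0.01  0.01] 0.561 71.5 [-40.7  30.8  68.4 104.6 -31.3  66.4  -6.8]
```

View pics/g.png

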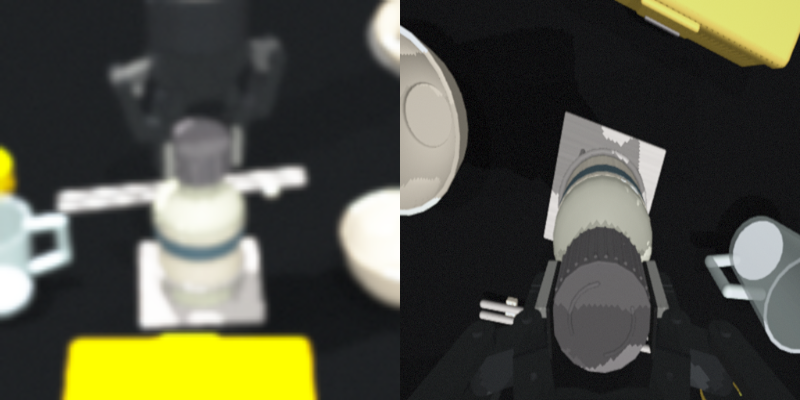

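The cap sits between both pads: the gap is about 48 mm and the side force is almost nil. Next I press, check, then twist.

```bash
python3 - <<'E'
from h import *
f=lambda s:print(s,round(robot.current_time_s(),2),np.round(robot.current_tool_pos(),4),np.round(robot.current_eef_rot(),1),np.round(robot.current_contact_force(),1),np.round(robot.current_torque(),2),round(robot.current_finger_gap(),3),round(robot.current_gripper_force(),1))
p=robot.current_tool_pos();x,y,z=p[0],p[1],p[2]-.0065
print(robot.line_to([x,y,z],[180,0,45],velocity=.02,f_stop=30));f("press")
dz=p[2]-robot.current_tool_pos()[2];F=robot.current_contact_force()[2]
if dz>.005 and 3<F<25:
    for a in range(55,136,10):
        robot.line_to([x,y,z],[180,0,a]);f(a)
        if abs(robot.current_torque()[2])>1.5:print("blocked");break
E
```

```text
False
press 6.21 [ 0.4939 -0.0921  0.136 ] [-180.   -0.   45.] [-1.5  0.8  6.5] [ 0.17  0.33 -0.03] 0.561 71.7
55 6.53 [ 0.4945 -0.0925  0.1364] [179.9  -0.   55. ] [0.  0.6 6.7] [0.01 0.12 0.04] 0.559 71.7
65 6.86 [ 0.4947 -0.0926  0.1365] [179.9  -0.   65. ] [0.2 0.2 6.2] [ 0.03  0.12 -0.  ] 0.56 71.7
75 7.18 [ 0.4947 -0.0926  0.1364] [179.9  -0.   75. ] [-0.8  0.7  6. ] [-0.    0.09 -0.01] 0.56 71.7
85 7.51 [ 0.4946 -0.0925  0.1364] [179.9   0.   85. ] [0.  0.4 5.4] [-0.04  0.12  0.02] 0.561 71.7
95 7.83 [ 0.4947 -0.0925  0.1364] [179.9   0.   95. ] [0.4 0.  6.3] [ 0.04  0.17 -0.01] 0.56 71.6
105 8.16 [ 0.4945 -0.0925  0.1364] [179.9   0.  105. ] [-0.6 -0.1  6.3] [-0.01  0.15  0.04] 0.558 71.6
115 8.48 [ 0.4946 -0.0925  0.1364] [1.799e+02 1.000e-01 1.150e+02] [-0.7  0.6  5.6] [0.04 0.15 0.06] 0.561 71.6
125 8.81 [ 0.4944 -0.0925  0.1363] [1.799e+02 1.000e-01 1.250e+02] [-0.3 -0.1  6.6] [0.02 0.18 0.07] 0.56 71.6
135 9.13 [ 0.4945 -0.0925  0.1364] [1.799e+02 1.000e-01 1.350e+02] [-0.9  0.2  6.6] [-0.04  0.18  0.04] 0.563 71.6
```

```bash
python3 - <<'E'
from h import *
f=lambda s:print(s,round(robot.current_time_s(),2),np.round(robot.current_tool_pos(),4),np.round(robot.current_eef_rot(),1),np.round(robot.current_contact_force(),1),np.round(robot.current_torque(),2),round(robot.current_finger_gap(),3),round(robot.current_gripper_force(),1))
x,y,z=robot.current_tool_pos()
s=robot.line_to([x,y,.150],[180,0,135],velocity=.03,f_stop=15);f(s)
if not s:
    s=robot.line_to([x,y,.2025],[180,0,135],velocity=.06,f_stop=12);f(s)
    robot.pause(.5);f("up")
cv2.imwrite("pics/u.png",np.hstack([cv2.resize(vision.grab_frame("scene")[90:210,190:310],(400,400)),cv2.resize(vision.grab_frame("wrist"),(400,400))])[:,:,::-1])
E
```

```text
False 9.76 [ 0.4941 -0.0923  0.1496] [-180.   -0.  135.] [-0.2 -0.1 -1.2] [-0.02 -0.03  0.01] 0.561 71.9
False 10.78 [ 0.4942 -0.0924  0.2021] [-180.   -0.  135.] [0.6 0.5 0.4] [-0.03  0.01 -0.01] 0.562 71.9
up 11.28 [ 0.4944 -0.0925  0.2024] [-180.   -0.  135.] [-0.9 -0.  -0.4] [ 0.    0.1  -0.06] 0.563 71.9
```

View pics/u.png

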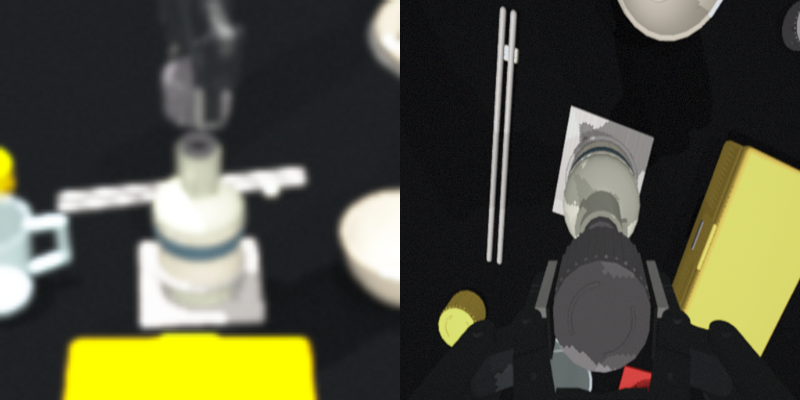

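The cap is held upright above the open neck: in the left crop the cap is at (195,95) and the bare mouth at (198,147). Nothing else has moved.

```bash
python3 -c "
from station import workorder
print(workorder.close_job())"
```

```text
the job is handed in; nothing more can be done
None
```

The bottle is open and the job is handed in: I pressed the cap about 6 mm, turned it 90° anticlockwise and lifted it off, and the gripper holds it upright about 4 cm above the mouth (about 11 s used).

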